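# Put the glaze jars back beside their own test tiles

### The arm

A 6-joint arm with a two-finger parallel gripper is mounted at the origin on the work surface; the furniture and walls round the work are solid. World frame = base frame: x ahead of the robot, y to its left, z up, the work surface at z = 0. Lengths are in m, angles in rad, forces in N, time in s.
With the tool pointing down it reaches from about 0.375 to 0.975 m from the base axis. Payload 3.8 kg.
Tool frame: the origin (TCP) lies between the finger pads; the fingertips stand 8 mm ahead of it and the grasp point (between the pads) lies 11 mm behind it (tip_reach is the distance from the TCP to the fingertips, in m); z points along the fingers, y is the line along which they close (so a half turn about z gives the same grasp; the last joint's range is limited). The gripper opens to 85 mm and grips with 20 to 120 N. Pads are 22 mm wide; open, the fingers measure 114 mm over their backs; the gripper's body (76 mm by 85 mm) begins 54 mm behind the grasp point. The pads swing forward as they close: fully open they stand 13 mm farther back than shut.
Start: joints at [-1.259, 0.264, 1.604, -0, 1.274, -0.037], TCP at [0.231, -0.634, 0.239] pointing down, gripper open.
Joint ranges: [-2.63, 2.63], [-0.94, 2.18], [0.31, 2.57], [-1.31, 4.45], [0, 2.66], [-2.55, 2.55]. Speed limits (rad/s): [2.57, 2.57, 3.14, 3.14, 3.14, 3.14].

### API

Orientations are given as a unit quaternion [w, x, y, z].
In Python, from workcell import * gives the robot as it stands.
- The arm moves only by the shell command python3 -m handwheel 'ROWS'. ROWS is JSON, a list of rows, each an object of numbers: "tx", "ty", "tz": the shift along the tool's x, y, z in mm; "rx", "ry", "rz": the turn, a rotation vector about the tool's x, y, z in rad; "jaw": the opening in per cent of the stroke, from 0 (shut) to 100 (fully open). In form: [{"tx": .., "ty": .., "tz": .., "rx": .., "ry": .., "rz": .., "jaw": ..}, ...]. A call has exactly 5 rows; each row shifts and turns the commanded pose from where the row before left it, along the tool's axes as they then stand; what a row does not reach is not made up. A row lasts 1/8 s, in which the tool goes at most 62.5 mm and 10.7 degrees, less where a joint would pass 70% of its speed; a pose out of reach is approached as far as the arm can. A call is refused whole if a number of a shift passes 62.5 or a number of a turn 0.188, either way. A call with a gripper value outside its range is refused whole. The fingers move at their own pace and stop on an object; the grip force is fixed at half the most. Time passes only in rows, so rows that do not move let the fingers close, or fill a call up. It gives the time, the measured TCP pose, the force, the opening and the grip force at its end, in the units of the state.
- observe(): the state, without advancing time (a new reading comes with each control period).
- grab_frame(name): name is "scene" or "top" or "wrist"; returns a dict with "color" (384x512x3 uint8, red, green, blue), "vertical_fov" (degrees; the focal length in pixels is half the picture's height over the tangent of half this angle, whatever the lens; pixels are square), "cx", "cy" (the principal point, pixels), "k1" (the pictures are not rectified: a ray, as slopes to the right and down, at radius r is drawn at 1 + k1 r^2 times it, then the intrinsics apply), "R" (3x3) and "t" (3): a world point X has camera coordinates R X + t. Camera axes: x right, y down, z forward; pixel columns grow to the right and rows downward; lengths in m; the calibration is good to about 2 mm. A picture is of the moment at which its call begins. There is no depth.
- job_done(): hands the job in; it is judged then, once.
The state is a dict: "time": time; "qpos": joint angles; "joint_velocities": joint speeds; "joint_torque": joint torques, N m; "ee_pos": TCP position; "tool_rot": TCP orientation; "contact_force": force on the tool from outside, world axes, zero at the start; "moment": the same for the moment, N m; "width": finger opening in m; "finger_force": force on a finger pad.
Only numpy, scipy, OpenCV 4.12 (cv2) and the standard library are available. Lean on these libraries where they do the work, as an engineer would, in place of code of your own. Each camera call takes 0.05 s, during which the arm holds its last target. There are 200 camera calls.

### The job

Put all four glaze jars away in the rack, each standing upright on the floor of its own round bay: the green-, rust- and cream-lidded jars go where the fired test tile of their colour lies in the square pocket just to the left of the bay, and the blue one, not yet test-fired, goes in the bay whose tile pocket is empty. Two jars are still out on the table, and two were put back in bays that belong to other jars, so a bay may have to be cleared before its own jar can go in. Do not tip any jar over, and leave the tin of brushes and the timer where they stand.

Things in the scene. Friction and masses are not known exactly. Their poses are not given: they have to be found in the camera images.
- moss_mid (a point): Glaze jar with a green screw lid, white body, 56 mm diameter and 68 mm tall (lid: the top 18 mm, 48 mm diameter). Point: its centre, 34 mm above its underside; z up the jar. Loose. Starts on the table.
- rust_mid (a point): Glaze jar with a rust-brown (orange-red) screw lid, white body, 57 mm diameter and 68 mm tall (lid: the top 18 mm, 48 mm diameter). Point: its centre, 34 mm above its underside; z up the jar. Loose. Starts in the bay of the cream jar.
- cream_mid (a point): Glaze jar with a cream screw lid, white body, 64 mm diameter and 82 mm tall (lid: the top 22 mm, 54 mm diameter). Point: its centre, 41 mm above its underside; z up the jar. Loose. Starts in the bay of the green jar.
- blue_mid (a point): Glaze jar with a blue screw lid, white body, 45 mm diameter and 56 mm tall (lid: the top 15 mm, 37 mm diameter). Point: its centre, 28 mm above its underside; z up the jar. Loose. Starts on the table.
- seat_moss (a point): Bay of the green jar: a round bay, 78 mm wide, 10 mm deep, grey felt floor, in a pale wood block; the square pocket to its left (robot's view) holds a tile half glazed GREEN. Point: centre of the bay's floor, 8 mm above the table (block top 18, dark frame 22). Axes: y from bay to tile, z up; tile centre at y = 66 mm. Fixed rack of 2 x 2 such blocks, bays 86 mm apart in x, 142 mm in y, a dark strip between left and right pairs.
- seat_rust (a point): Bay of the rust jar: a block like that of the green jar, but its tile is half glazed RUST (orange-red). Point: centre of the bay's floor, 8 mm above the table; same axes.
- seat_cream (a point): Bay of the cream jar: a block like that of the green jar, but its tile is half glazed pale CREAM-GREY. Point: centre of the bay's floor, 8 mm above the table; same axes.
- seat_blue (a point): Bay of the blue jar: a block like that of the green jar, but its tile pocket is EMPTY (bare dark floor). Point: centre of the bay's floor, 8 mm above the table; same axes.
- tin: Tin with brushes standing in it, a 68 mm can 102 mm tall, brushes up to 190 mm. A loose bystander that must stay where it is. Origin: on its underside at the middle.
- drying_timer: Round white wind-up timer with a red knob, 67 mm diameter, 45 mm tall. A loose bystander that must stay where it is. Origin: on its underside at the middle.
Things that resemble listed ones, but are neither listed nor needed, are in the scene too. Leave any yellow look-alike of the part that bears cream_mid alone.

How it is judged:
By the outcome, as a careful person would: the job done as asked, in the order asked, and still so for the second after the job is handed in, with the robot touching nothing.
It also fails if it takes over 104 s, if anything falls off the work surface, if the arm or the gripper's body presses on something with over 40 N, if the wrist force passes 120 N, or if a joint passes its speed limit or range.

## Working session

There is one attempt and no reset: what is moved stays moved. The work goes in short steps, Python scripts to look and compute and a shell command to move; the robot and the scene stay as the last step left them, time stands still between calls to the robot, and variables do not carry over. Pictures are saved under pics/ and viewed, at most 16 in all, crops included, and the job is handed in when it is done.

```bash
mkdir -p pics
cat > h.py <<'E'
from workcell import *
import numpy as np, cv2
def ray(f,u,v):
    h=f["color"].shape[0]; F=h/2/np.tan(np.radians(f["vertical_fov"])/2)
    d=np.array([(u-f["cx"])/F,(v-f["cy"])/F]); s=d.copy()
    for _ in range(30): s=d/(1+f["k1"]*(s@s))
    R=np.array(f["R"]);t=np.array(f["t"])
    return -R.T@t, R.T@np.array([s[0],s[1],1])
def onz(f,u,v,z):
    c,d=ray(f,u,v); return c+d*(z-c[2])/d[2]
def proj(f,X):
    h=f["color"].shape[0]; F=h/2/np.tan(np.radians(f["vertical_fov"])/2)
    p=np.array(f["R"])@np.array(X)+np.array(f["t"]); s=p[:2]/p[2]; s=s*(1+f["k1"]*(s@s))
    return F*s+[f["cx"],f["cy"]]
def save(f,n,crop=None,k=1):
    im=f["color"][:,:,::-1]
    if crop: x0,y0,x1,y1=crop; im=im[y0:y1,x0:x1]
    cv2.imwrite("pics/"+n,cv2.resize(im,None,fx=k,fy=k,interpolation=cv2.INTER_CUBIC))
E
python3 - <<'E'
from h import *
import pickle
for n in("top","scene"):
    f=grab_frame(n); save(f,n+"0.png",k=1.5); pickle.dump(f,open(n+"0.pkl","wb"))
    print(n,f["vertical_fov"],f["k1"],-np.array(f["R"]).T@f["t"])
print(observe())
E
```

```text
top 49.42765723397026 0.05295805390351746 [ 0.29326749 -0.06171652  1.14321764]
scene 43.02227827975892 -0.03156661491266573 [-0.28814078 -0.90505418  0.59254582]
{'time': 0.1, 'qpos': array([-1.25889773e+00,  2.64685184e-01,  1.60524065e+00, -4.78229547e-06,
        1.27367960e+00, -3.69060278e-02]), 'joint_velocities': array([ 0.00152346, -0.00247127, -0.00231014, -0.00048818, -0.00090145,
        0.00096752]), 'joint_torque': array([ 3.67939110e-04, -5.16706967e+01, -3.68590879e+01,  1.48413537e-06,
        6.31009490e-03, -8.02555803e-06]), 'ee_pos': array([ 0.23049509, -0.63374815,  0.23807979]), 'tool_rot': array([-9.96579633e-04,  9.84829805e-01,  1.73520150e-01, -1.40203528e-04]), 'contact_force': array([ 0.15778013,  0.00612888, -0.61501357]), 'moment': array([-0.00623746,  0.02902033,  0.01431958]), 'finger_force': 0.0, 'width': 0.08524253621842785}
```

View pics/top0.png

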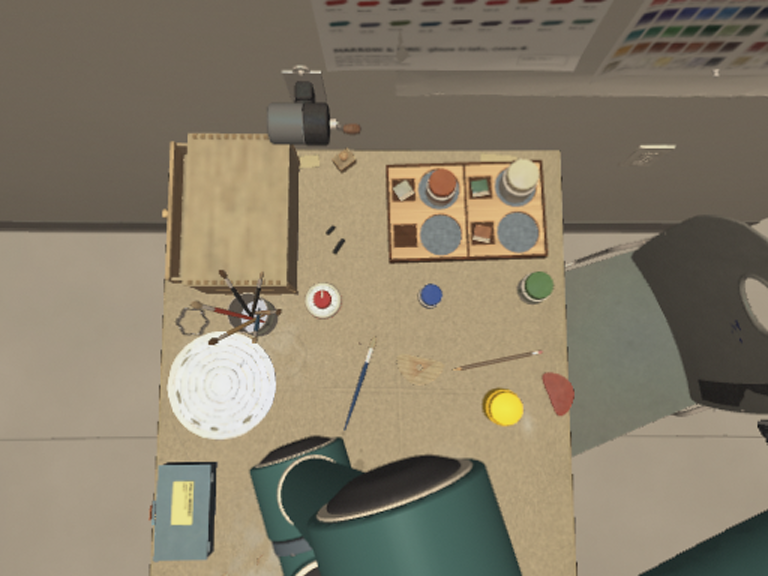

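View pics/scene0.png

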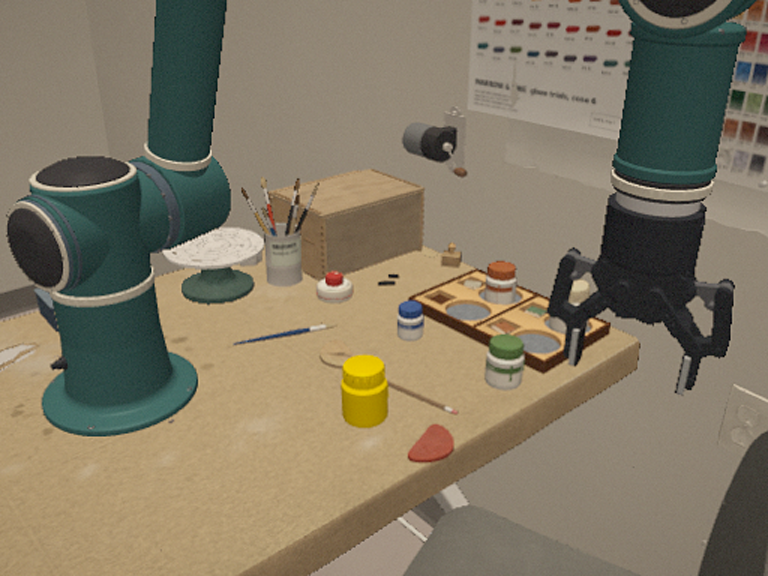

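Top view: the far-left bay holds the rust jar (lid ~441,183) and has a cream-grey tile (403,189), so it is seat_cream. The far-right bay holds the cream jar (521,174) and has a green tile (481,187), so it is seat_moss. The near-left bay (441,234) has an empty pocket (404,235), so it is seat_blue. The near-right bay (518,232) has a rust tile (482,233), so it is seat_rust. The green jar is at (537,286), the blue at (431,295), and the yellow decoy at (505,405).

```bash
cat > m.py <<'E'
from h import *
def blob(f,lo,hi,box,conv=False):
    hsv=cv2.cvtColor(f["color"],cv2.COLOR_RGB2HSV); m=cv2.inRange(hsv,lo,hi)
    k=np.zeros_like(m); x0,y0,x1,y1=box; k[y0:y1,x0:x1]=255; m&=k
    c=max(cv2.findContours(m,cv2.RETR_EXTERNAL,cv2.CHAIN_APPROX_NONE)[0],key=cv2.contourArea)
    (u,v),(a,b),_=cv2.fitEllipse(cv2.convexHull(c)) ; return u,v,a,b,cv2.contourArea(c)
E
python3 - <<'E'
from m import *
import pickle
f=pickle.load(open("top0.pkl","rb"))
hsv=cv2.cvtColor(f["color"],cv2.COLOR_RGB2HSV)
for u,v in((294,156),(345,155),(294,122),(347,115),(358,190),(287,196)): print(hsv[v,u])
F=384/2/np.tan(np.radians(f["vertical_fov"])/2)
for n,lo,hi,box,z in (("bayNL",(85,20,60),(130,140,200),(275,138,312,172),.008),("bayNR",(85,20,60),(130,140,200),(325,138,365,172),.008),
 ("rust",(0,120,80),(14,255,255),(278,105,312,136),.075),("cream",(15,15,170),(40,110,255),(330,100,362,127),.089),
 ("green",(40,60,30),(85,255,255),(343,175,372,205),.067),("blue",(100,130,40),(130,255,255),(275,185,300,208),.055)):
    try:
        u,v,a,b,A=blob(f,lo,hi,box); print(n,np.round([u,v,A],1),onz(f,u,v,z).round(4),"diam mm",np.round(np.array([a,b])/F*(1.143-z)*1e3,1))
    except Exception as e: print(n,e)
# frame corners
for u,v in((387,164),(542,160),(548,256),(389,262)): print(onz(f,u/1.5,v/1.5,.022).round(3))
save(f,"rack.png",(250,95,380,215),5)
E
```

```text
[ 84  10 129]
[ 85  12 131]
[ 10 148 164]
[ 24  56 214]
[ 49  84 131]
[112 129 146]
bayNL max() iterable argument is empty
bayNR max() iterable argument is empty
rust [294.6 121.1 239. ] [ 0.6185 -0.1666  0.075 ] diam mm [45.3 47.7]
cream [347.  111.8 488.5] [ 0.6393 -0.302   0.089 ] diam mm [ 72.2 111.1]
green [358.9 189.8 233.5] [ 0.4371 -0.3326  0.067 ] diam mm [45.3 47.3]
blue [288.6 196.2  42. ] [ 0.4217 -0.1504  0.055 ] diam mm [23.8 27. ]
[ 0.668 -0.071  0.022]
[ 0.676 -0.357  0.022]
[ 0.496 -0.363  0.022]
[ 0.485 -0.074  0.022]
```

View pics/rack.png

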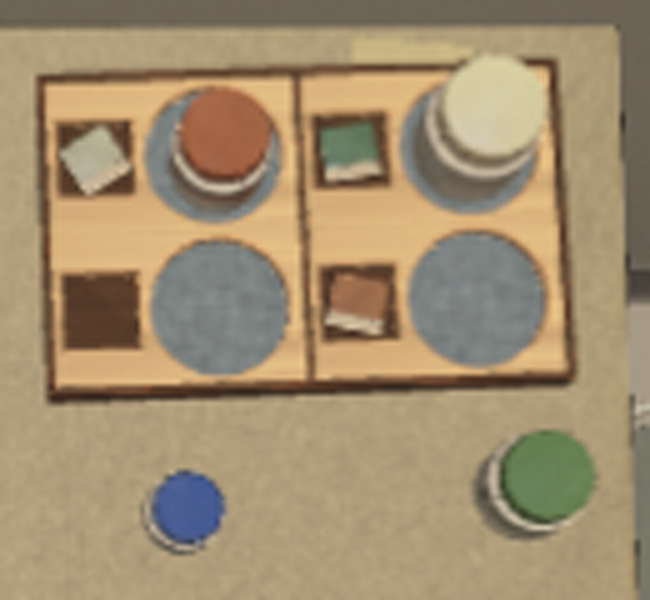

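Crop confirms the layout: cream-grey tile far left, green tile far right, empty pocket near left, rust tile near right, with true jars (blue at 188,508; green at 547,477) on the table. The yellow jar is the look-alike and I leave it alone.

Run:
```python
from m import *
import pickle
f=pickle.load(open("top0.pkl","rb"))
P=lambda u,v,z:onz(f,u/5+249.6,v/5+94.6,z)
for n,u,v,z in(("NL",219.5,306.5,.009),("NR",477.5,299,.009),("FLrim",213,153,.013),("FRrim",469,145,.013),("cream",495,107,.09),("rust",225,134,.076),("green",547,477,.068),("blue",188,508,.056)): print(n,P(u,v,z).round(4))
a=P(219.5,306.5,.009);b=P(477.5,299,.009);d=(a-b)[:2];print(np.linalg.norm(d));y=d/np.linalg.norm(d);x=np.array([y[1],-y[0]]);print("yaw",np.arctan2(x[1],x[0]),"FL",a[:2]+.086*x,"FR",b[:2]+.086*x)
```

```text
NL [ 0.5397 -0.1689  0.009 ]
NR [ 0.5439 -0.312   0.009 ]
FLrim [ 0.6258 -0.1658  0.013 ]
FRrim [ 0.6303 -0.3084  0.013 ]
cream [ 0.6276 -0.3056  0.09  ]
rust [ 0.6175 -0.1664  0.076 ]
green [ 0.4365 -0.3327  0.068 ]
blue [ 0.4216 -0.1467  0.056 ]
0.14317778560254074
yaw 0.029456019106957748 FL [ 0.62562338 -0.16634525] FR [ 0.62984021 -0.30946093]
```

```bash
python3 -m handwheel '[{"rz":0.175},{"rz":0.174},{"jaw":100},{"jaw":100},{"jaw":100}]'
```

```text
invalid input at $[0]: expected keys tx, ty, tz, rx, ry, rz, jaw
```

```bash
Z='"tz":0,"rx":0,"ry":0'; 
python3 -m handwheel '[{"tx":0,"ty":0,"tz":0,"rx":0,"ry":0,"rz":0.175,"jaw":100},{"tx":0,"ty":0,"tz":0,"rx":0,"ry":0,"rz":0.174,"jaw":100},{"tx":38,"ty":-46,"tz":0,"rx":0,"ry":0,"rz":0,"jaw":100},{"tx":38,"ty":-46,"tz":0,"rx":0,"ry":0,"rz":0,"jaw":100},{"tx":38,"ty":-46,"tz":0,"rx":0,"ry":0,"rz":0,"jaw":100}]'
python3 -m handwheel '[{"tx":38,"ty":-46,"tz":0,"rx":0,"ry":0,"rz":0,"jaw":100},{"tx":38,"ty":-46,"tz":0,"rx":0,"ry":0,"rz":0,"jaw":100},{"tx":38,"ty":-46,"tz":0,"rx":0,"ry":0,"rz":0,"jaw":100},{"tx":38,"ty":-46,"tz":0,"rx":0,"ry":0,"rz":0,"jaw":100},{"tx":38,"ty":-46,"tz":0,"rx":0,"ry":0,"rz":0,"jaw":100}]'
```

```text
time: 0.72
ee_pos: [0.3453, -0.4948, 0.2386]
tool_rot: [-0.0, 1.0, -0.001, -0.0]
contact_force: [0.7, 0.0, -0.3]
width: 0.0854
finger_force: 0.0
time: 1.35
ee_pos: [0.5355, -0.2646, 0.2389]
tool_rot: [-0.0, 1.0, -0.0, -0.0]
contact_force: [0.6, -0.6, 0.4]
width: 0.0856
finger_force: 0.0
```

```bash
python3 -m handwheel '[{"tx":41,"ty":-46,"tz":0,"rx":0,"ry":0,"rz":0,"jaw":100},{"tx":41,"ty":-46,"tz":0,"rx":0,"ry":0,"rz":0,"jaw":100},{"tx":0,"ty":-6,"tz":0,"rx":0,"ry":0,"rz":0,"jaw":100},{"tx":0,"ty":0,"tz":0,"rx":0,"ry":0,"rz":0,"jaw":100},{"tx":0,"ty":0,"tz":0,"rx":0,"ry":0,"rz":0,"jaw":100}]'
python3 - <<'E'
from h import *
import pickle
f=grab_frame("wrist"); save(f,"w1.png"); pickle.dump(f,open("w1.pkl","wb"))
for n,p in(("rust",(.6175,-.1664,.076)),("cream",(.6276,-.3056,.09)),("NL",(.5397,-.1689,.009)),("NR",(.5439,-.312,.009))): print(n,proj(f,p).round(1))
t=grab_frame("top"); s=grab_frame("scene"); save(s,"s1.png")
E
```

```text
time: 1.98
ee_pos: [0.6158, -0.1696, 0.239]
tool_rot: [0.0, 1.0, -0.001, -0.0]
contact_force: [0.6, -0.7, -0.3]
width: 0.0855
finger_force: 0.0
rust [254.2 172.3]
cream [399.9 166. ]
NL [256.9 217.4]
NR [368.2 213.9]
```

View pics/w1.png

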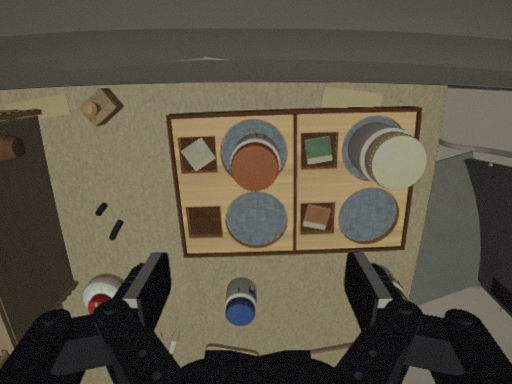

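Wrist view: bays match predicted pixels (257,218) and (368,214), rust lid ~(255,170) and cream ~(399,163), as predicted. I'll grasp the rust jar.

```bash
python3 -m handwheel '[{"tx":2,"ty":-3,"tz":0,"rx":0,"ry":0,"rz":0,"jaw":100},{"tx":0,"ty":0,"tz":50,"rx":0,"ry":0,"rz":0,"jaw":100},{"tx":0,"ty":0,"tz":50,"rx":0,"ry":0,"rz":0,"jaw":100},{"tx":0,"ty":0,"tz":40,"rx":0,"ry":0,"rz":0,"jaw":100},{"tx":0,"ty":0,"tz":30,"rx":0,"ry":0,"rz":0,"jaw":100}]'
python3 -m handwheel '[{"tx":0,"ty":0,"tz":20,"rx":0,"ry":0,"rz":0,"jaw":100},{"tx":0,"ty":0,"tz":12,"rx":0,"ry":0,"rz":0,"jaw":100},{"tx":0,"ty":0,"tz":0,"rx":0,"ry":0,"rz":0,"jaw":40},{"tx":0,"ty":0,"tz":0,"rx":0,"ry":0,"rz":0,"jaw":40},{"tx":0,"ty":0,"tz":0,"rx":0,"ry":0,"rz":0,"jaw":40}]'
python3 -m handwheel '[{"tx":0,"ty":0,"tz":0,"rx":0,"ry":0,"rz":0,"jaw":40},{"tx":0,"ty":0,"tz":0,"rx":0,"ry":0,"rz":0,"jaw":40},{"tx":0,"ty":0,"tz":0,"rx":0,"ry":0,"rz":0,"jaw":40},{"tx":0,"ty":0,"tz":0,"rx":0,"ry":0,"rz":0,"jaw":40},{"tx":0,"ty":0,"tz":0,"rx":0,"ry":0,"rz":0,"jaw":40}]'
```

```text
time: 2.75
ee_pos: [0.6177, -0.1654, 0.0671]
tool_rot: [-0.0, 1.0, -0.0, -0.001]
contact_force: [0.7, -0.7, 0.0]
width: 0.0856
finger_force: 0.0
time: 3.38
ee_pos: [0.6205, -0.166, 0.0393]
tool_rot: [0.001, 1.0, -0.0, 0.002]
contact_force: [-0.7, -0.4, 2.5]
width: 0.0514
finger_force: 63.2
time: 4.0
ee_pos: [0.6206, -0.166, 0.0393]
tool_rot: [0.001, 1.0, -0.0, 0.002]
contact_force: [0.2, -0.4, 6.6]
width: 0.0507
finger_force: 63.6
```

Run:
```python
from h import *
f=grab_frame("scene"); save(f,"s2.png",(250,140,450,280),4)
```

```text
(no output)
```

View pics/s2.png

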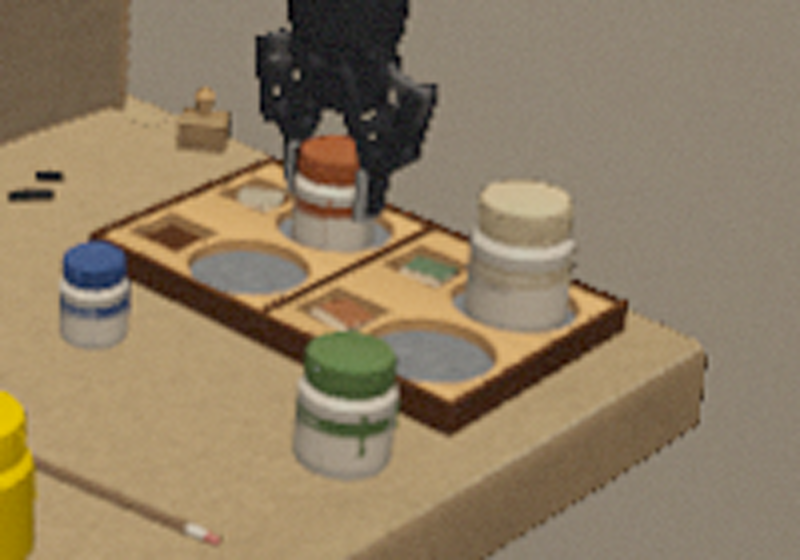

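The jar looks upright between the pads, but the opening (51 mm) is below 57 mm. I'll lift a little and check that it holds.

```bash
python3 -m handwheel '[{"tx":0,"ty":0,"tz":-3,"rx":0,"ry":0,"rz":0,"jaw":40},{"tx":0,"ty":0,"tz":-4,"rx":0,"ry":0,"rz":0,"jaw":40},{"tx":0,"ty":0,"tz":-5,"rx":0,"ry":0,"rz":0,"jaw":40},{"tx":0,"ty":0,"tz":-3,"rx":0,"ry":0,"rz":0,"jaw":40},{"tx":0,"ty":0,"tz":0,"rx":0,"ry":0,"rz":0,"jaw":40}]'
python3 - <<'E'
from h import *
f=grab_frame("scene"); save(f,"s3.png",(300,150,380,220),8)
E
```

```text
time: 4.68
ee_pos: [0.619, -0.1655, 0.0526]
tool_rot: [0.0, 1.0, -0.0, 0.0]
contact_force: [0.1, -0.4, -1.9]
width: 0.051
finger_force: 62.7
```

View pics/s3.png

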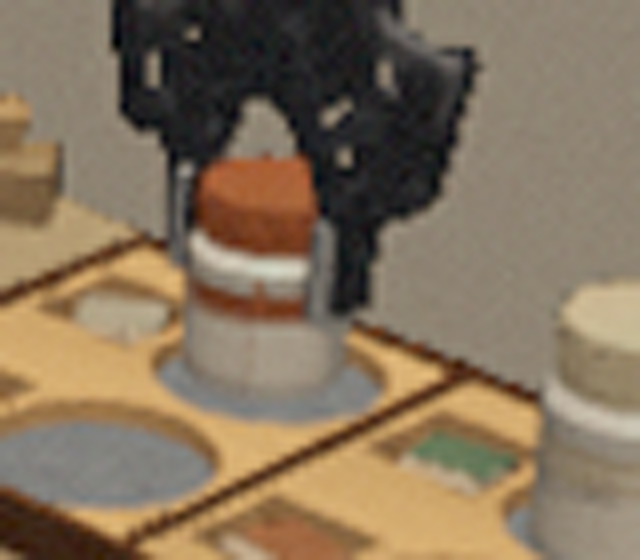

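```bash
python3 -m handwheel '[{"tx":0,"ty":0,"tz":-30,"rx":0,"ry":0,"rz":0,"jaw":40},{"tx":-32,"ty":0,"tz":-10,"rx":0,"ry":0,"rz":0,"jaw":40},{"tx":-32,"ty":20,"tz":0,"rx":0,"ry":0,"rz":0,"jaw":40},{"tx":-10,"ty":40,"tz":0,"rx":0,"ry":0,"rz":0,"jaw":40},{"tx":0,"ty":40,"tz":0,"rx":0,"ry":0,"rz":0,"jaw":40}]'
python3 -m handwheel '[{"tx":0,"ty":30,"tz":0,"rx":0,"ry":0,"rz":0,"jaw":40},{"tx":0,"ty":16,"tz":0,"rx":0,"ry":0,"rz":0,"jaw":40},{"tx":0,"ty":0,"tz":20,"rx":0,"ry":0,"rz":0,"jaw":40},{"tx":0,"ty":0,"tz":10,"rx":0,"ry":0,"rz":0,"jaw":40},{"tx":0,"ty":0,"tz":0,"rx":0,"ry":0,"rz":0,"jaw":40}]'
python3 - <<'E'
from h import *
f=grab_frame("scene"); save(f,"s4.png",(310,150,430,250),6)
E
```

```text
time: 5.35
ee_pos: [0.5435, -0.2658, 0.0922]
tool_rot: [-0.0, 1.0, 0.0, -0.0]
contact_force: [-0.1, 1.1, -2.2]
width: 0.0512
finger_force: 63.5
time: 5.98
ee_pos: [0.5431, -0.3091, 0.0596]
tool_rot: [-0.002, 1.0, 0.0, -0.002]
contact_force: [1.2, -0.9, -2.8]
width: 0.0512
finger_force: 63.4
```

View pics/s4.png

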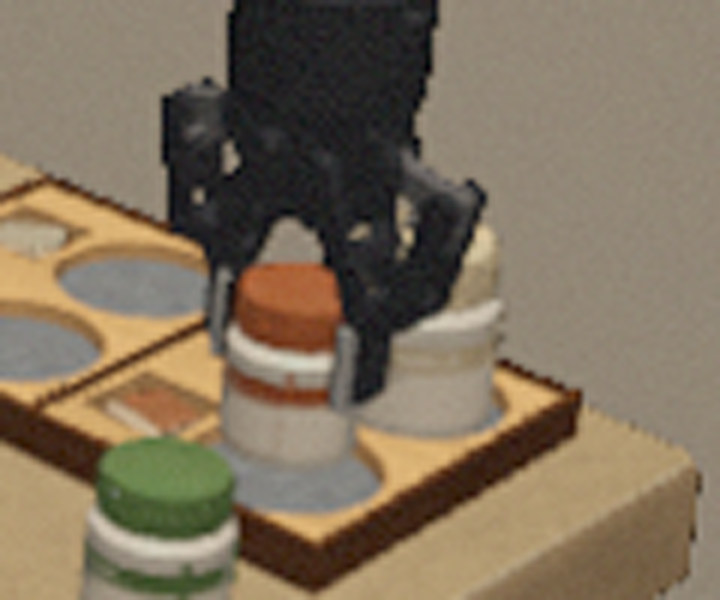

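The rust jar hangs upright over the near-right bay, with its bottom centre around crop (287,450). I'll check the offset numerically.

Run:
```python
from m import *
f=grab_frame("scene")
for p in((.5431,-.3091,.0965),(.5531,-.3091,.0965),(.5431,-.2991,.0965)): print(((proj(f,p)-[310,150]+.5)*6).round(0))
print(((proj(f,(.5439,-.312,.008))-[310,150]+.5)*6).round())
```

```text
[297. 284.]
[314. 276.]
[277. 275.]
[282. 487.]
```

Expected lid centre (297,284) agrees with the picture, so I'll lower and release.

```bash
python3 -m handwheel '[{"tx":1,"ty":2,"tz":10,"rx":0,"ry":0,"rz":0,"jaw":40},{"tx":0,"ty":0,"tz":6,"rx":0,"ry":0,"rz":0,"jaw":40},{"tx":0,"ty":0,"tz":3,"rx":0,"ry":0,"rz":0,"jaw":40},{"tx":0,"ty":0,"tz":0,"rx":0,"ry":0,"rz":0,"jaw":40},{"tx":0,"ty":0,"tz":0,"rx":0,"ry":0,"rz":0,"jaw":40}]'
python3 -m handwheel '[{"tx":0,"ty":0,"tz":0,"rx":0,"ry":0,"rz":0,"jaw":70},{"tx":0,"ty":0,"tz":0,"rx":0,"ry":0,"rz":0,"jaw":100},{"tx":0,"ty":0,"tz":0,"rx":0,"ry":0,"rz":0,"jaw":100},{"tx":0,"ty":0,"tz":0,"rx":0,"ry":0,"rz":0,"jaw":100},{"tx":0,"ty":0,"tz":-20,"rx":0,"ry":0,"rz":0,"jaw":100}]'
python3 -m handwheel '[{"tx":0,"ty":0,"tz":-40,"rx":0,"ry":0,"rz":0,"jaw":100},{"tx":0,"ty":0,"tz":-50,"rx":0,"ry":0,"rz":0,"jaw":100},{"tx":40,"ty":0,"tz":-15,"rx":0,"ry":0,"rz":0,"jaw":100},{"tx":40,"ty":0,"tz":0,"rx":0,"ry":0,"rz":0,"jaw":100},{"tx":0,"ty":0,"tz":0,"rx":0,"ry":0,"rz":0,"jaw":100}]'
```

```text
time: 6.7
ee_pos: [0.5459, -0.3135, 0.0435]
tool_rot: [0.0, 1.0, -0.0, 0.0]
contact_force: [-0.4, -0.1, -3.1]
width: 0.051
finger_force: 63.5
time: 7.32
ee_pos: [0.5442, -0.3124, 0.062]
tool_rot: [-0.001, 1.0, -0.0, -0.002]
contact_force: [-1.0, 0.5, -0.1]
width: 0.0852
finger_force: 0.0
time: 7.95
ee_pos: [0.6286, -0.3135, 0.1705]
tool_rot: [0.001, 1.0, 0.001, 0.002]
contact_force: [-0.3, 0.4, -1.1]
width: 0.0852
finger_force: 0.0
```

```bash
python3 -m handwheel '[{"tx":0,"ty":-6,"tz":0,"rx":0,"ry":0,"rz":0,"jaw":100},{"tx":0,"ty":0,"tz":30,"rx":0,"ry":0,"rz":0,"jaw":100},{"tx":0,"ty":0,"tz":40,"rx":0,"ry":0,"rz":0,"jaw":100},{"tx":0,"ty":0,"tz":36,"rx":0,"ry":0,"rz":0,"jaw":100},{"tx":0,"ty":0,"tz":20,"rx":0,"ry":0,"rz":0,"jaw":100}]'
python3 -m handwheel '[{"tx":0,"ty":0,"tz":0,"rx":0,"ry":0,"rz":0,"jaw":100},{"tx":0,"ty":0,"tz":0,"rx":0,"ry":0,"rz":0,"jaw":45},{"tx":0,"ty":0,"tz":0,"rx":0,"ry":0,"rz":0,"jaw":45},{"tx":0,"ty":0,"tz":0,"rx":0,"ry":0,"rz":0,"jaw":45},{"tx":0,"ty":0,"tz":0,"rx":0,"ry":0,"rz":0,"jaw":45}]'
python3 -m handwheel '[{"tx":0,"ty":0,"tz":0,"rx":0,"ry":0,"rz":0,"jaw":45},{"tx":0,"ty":0,"tz":-5,"rx":0,"ry":0,"rz":0,"jaw":45},{"tx":0,"ty":0,"tz":-10,"rx":0,"ry":0,"rz":0,"jaw":45},{"tx":0,"ty":0,"tz":-10,"rx":0,"ry":0,"rz":0,"jaw":45},{"tx":0,"ty":0,"tz":0,"rx":0,"ry":0,"rz":0,"jaw":45}]'
python3 - <<'E'
from h import *
f=grab_frame("scene"); save(f,"s5.png",(290,140,430,245),5)
E
```

```text
time: 8.57
ee_pos: [0.6231, -0.3064, 0.0399]
tool_rot: [-0.001, 1.0, -0.0, -0.002]
contact_force: [-0.7, 0.2, -0.6]
width: 0.0854
finger_force: 0.0
time: 9.2
ee_pos: [0.6277, -0.3082, 0.0452]
tool_rot: [0.001, 1.0, -0.0, 0.002]
contact_force: [0.1, 1.0, 7.0]
width: 0.0589
finger_force: 65.7
time: 9.82
ee_pos: [0.6266, -0.308, 0.0688]
tool_rot: [0.001, 1.0, -0.0, 0.001]
contact_force: [0.0, 0.6, -2.5]
width: 0.0588
finger_force: 64.8
```

View pics/s5.png

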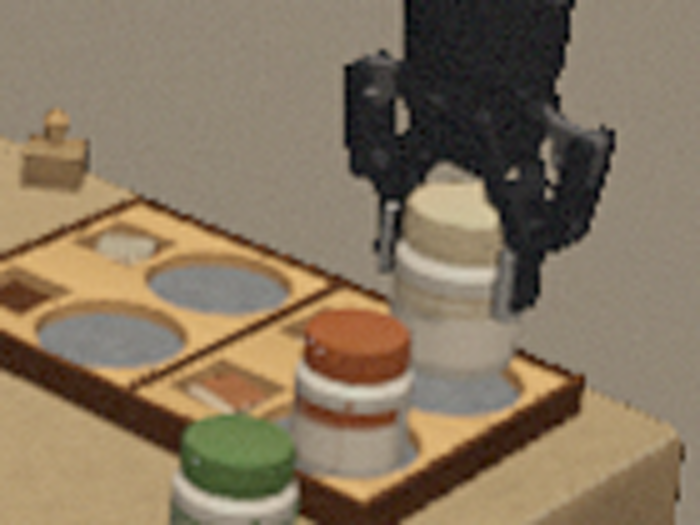

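Rust stands upright in its bay; cream hangs upright in the grip. I'll move it to the far-left bay.

```bash
python3 -m handwheel '[{"tx":0,"ty":-20,"tz":-12,"rx":0,"ry":0,"rz":0,"jaw":45},{"tx":-1,"ty":-45,"tz":0,"rx":0,"ry":0,"rz":0,"jaw":45},{"tx":0,"ty":-45,"tz":0,"rx":0,"ry":0,"rz":0,"jaw":45},{"tx":0,"ty":-25,"tz":0,"rx":0,"ry":0,"rz":0,"jaw":45},{"tx":0,"ty":-7,"tz":0,"rx":0,"ry":0,"rz":0,"jaw":45}]'
python3 -m handwheel '[{"tx":0,"ty":0,"tz":0,"rx":0,"ry":0,"rz":0,"jaw":45},{"tx":0,"ty":0,"tz":15,"rx":0,"ry":0,"rz":0,"jaw":45},{"tx":0,"ty":0,"tz":8,"rx":0,"ry":0,"rz":0,"jaw":45},{"tx":0,"ty":0,"tz":5,"rx":0,"ry":0,"rz":0,"jaw":45},{"tx":0,"ty":0,"tz":0,"rx":0,"ry":0,"rz":0,"jaw":45}]'
python3 - <<'E'
from m import *
f=grab_frame("top")
u,v,a,b,A=blob(f,(15,15,170),(40,110,255),(275,95,320,140)); print(u,v,A)
p=observe();print(p["ee_pos"]); save(f,"t6.png",(240,80,380,215),5)
E
```

```text
time: 10.5
ee_pos: [0.6248, -0.1635, 0.0795]
tool_rot: [0.0, 1.0, 0.001, -0.0]
contact_force: [0.7, -0.2, -1.8]
width: 0.059
finger_force: 65.3
time: 11.12
ee_pos: [0.6241, -0.1657, 0.0502]
tool_rot: [-0.0, 1.0, -0.0, -0.001]
contact_force: [0.3, 0.4, -2.5]
width: 0.0591
finger_force: 65.3
294.7059631347656 122.14946746826172 60.0
[ 0.62454967 -0.16569004  0.05081933]
```

View pics/t6.png

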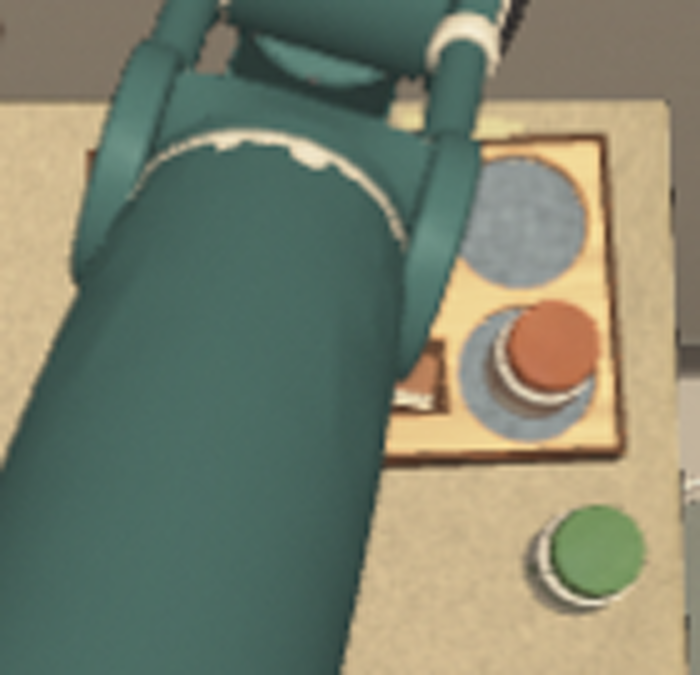

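Arm hides cream; the rust jar sits in its bay (lid 553,345), and the far-right bay is empty (519,222). I'll lower, release and go to the green jar.

```bash
python3 -m handwheel '[{"tx":1,"ty":0,"tz":4,"rx":0,"ry":0,"rz":0,"jaw":45},{"tx":0,"ty":0,"tz":0,"rx":0,"ry":0,"rz":0,"jaw":45},{"tx":0,"ty":0,"tz":0,"rx":0,"ry":0,"rz":0,"jaw":80},{"tx":0,"ty":0,"tz":0,"rx":0,"ry":0,"rz":0,"jaw":100},{"tx":0,"ty":0,"tz":0,"rx":0,"ry":0,"rz":0,"jaw":100}]'
python3 -m handwheel '[{"tx":0,"ty":0,"tz":0,"rx":0,"ry":0,"rz":0,"jaw":100},{"tx":0,"ty":0,"tz":-30,"rx":0,"ry":0,"rz":0,"jaw":100},{"tx":0,"ty":0,"tz":-50,"rx":0,"ry":0,"rz":0,"jaw":100},{"tx":0,"ty":0,"tz":-50,"rx":0,"ry":0,"rz":0,"jaw":100},{"tx":-30,"ty":30,"tz":0,"rx":0,"ry":0,"rz":0,"jaw":100}]'
python3 -m handwheel '[{"tx":-40,"ty":40,"tz":0,"rx":0,"ry":0,"rz":0,"jaw":100},{"tx":-40,"ty":40,"tz":0,"rx":0,"ry":0,"rz":0,"jaw":100},{"tx":-40,"ty":40,"tz":0,"rx":0,"ry":0,"rz":0,"jaw":100},{"tx":-38,"ty":16,"tz":0,"rx":0,"ry":0,"rz":0,"jaw":100},{"tx":0,"ty":0,"tz":0,"rx":0,"ry":0,"rz":0,"jaw":100}]'
python3 - <<'E'
from h import *
f=grab_frame("wrist"); save(f,"w7.png"); print([proj(f,p).round() for p in ((.4365,-.3327,.068),(.6256,-.1663,.09))])
E
```

```text
time: 11.8
ee_pos: [0.6262, -0.1655, 0.0478]
tool_rot: [0.0, 1.0, -0.0, 0.0]
contact_force: [-0.5, -0.3, 0.2]
width: 0.0853
finger_force: 0.0
time: 12.42
ee_pos: [0.6008, -0.1957, 0.1841]
tool_rot: [0.002, 1.0, 0.002, 0.006]
contact_force: [0.5, -0.8, -0.2]
width: 0.0855
finger_force: 0.0
time: 13.05
ee_pos: [0.4354, -0.3324, 0.1772]
tool_rot: [-0.0, 1.0, -0.002, -0.0]
contact_force: [-0.7, -0.4, -0.8]
width: 0.0857
finger_force: 0.0
[array([258., 190.]), array([  7., -67.])]
```

View pics/w7.png

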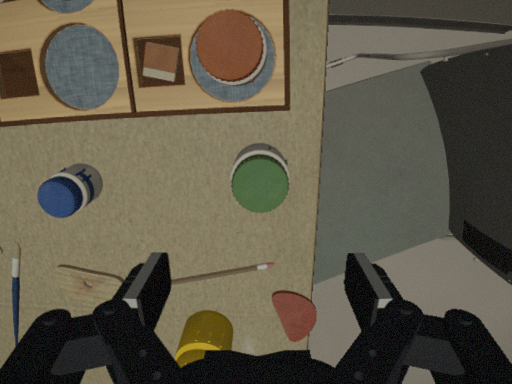

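Green lid sits around (260,185), as predicted within about 3 mm. Grasp.

```bash
python3 -m handwheel '[{"tx":3,"ty":1,"tz":40,"rx":0,"ry":0,"rz":0,"jaw":100},{"tx":0,"ty":0,"tz":45,"rx":0,"ry":0,"rz":0,"jaw":100},{"tx":0,"ty":0,"tz":40,"rx":0,"ry":0,"rz":0,"jaw":100},{"tx":0,"ty":0,"tz":21,"rx":0,"ry":0,"rz":0,"jaw":100},{"tx":0,"ty":0,"tz":0,"rx":0,"ry":0,"rz":0,"jaw":100}]'
python3 -m handwheel '[{"tx":0,"ty":0,"tz":0,"rx":0,"ry":0,"rz":0,"jaw":40},{"tx":0,"ty":0,"tz":0,"rx":0,"ry":0,"rz":0,"jaw":40},{"tx":0,"ty":0,"tz":0,"rx":0,"ry":0,"rz":0,"jaw":40},{"tx":0,"ty":0,"tz":0,"rx":0,"ry":0,"rz":0,"jaw":40},{"tx":0,"ty":0,"tz":0,"rx":0,"ry":0,"rz":0,"jaw":40}]'
python3 -m handwheel '[{"tx":0,"ty":0,"tz":-5,"rx":0,"ry":0,"rz":0,"jaw":40},{"tx":0,"ty":0,"tz":-10,"rx":0,"ry":0,"rz":0,"jaw":40},{"tx":0,"ty":0,"tz":-20,"rx":0,"ry":0,"rz":0,"jaw":40},{"tx":0,"ty":0,"tz":-5,"rx":0,"ry":0,"rz":0,"jaw":40},{"tx":0,"ty":0,"tz":0,"rx":0,"ry":0,"rz":0,"jaw":40}]'
python3 - <<'E'
from h import *
f=grab_frame("scene"); save(f,"s8.png",(260,130,420,280),4)
E
```

```text
time: 13.72
ee_pos: [0.4404, -0.3304, 0.0291]
tool_rot: [-0.002, 1.0, 0.001, -0.002]
contact_force: [-0.3, -0.1, -0.4]
width: 0.0856
finger_force: 0.0
time: 14.35
ee_pos: [0.4425, -0.3336, 0.0335]
tool_rot: [0.001, 1.0, -0.0, 0.002]
contact_force: [-0.2, 1.1, 6.3]
width: 0.0509
finger_force: 63.1
time: 14.98
ee_pos: [0.4409, -0.3325, 0.0717]
tool_rot: [0.0, 1.0, -0.0, 0.0]
contact_force: [-0.5, -0.2, -1.9]
width: 0.0507
finger_force: 62.7
```

View pics/s8.png

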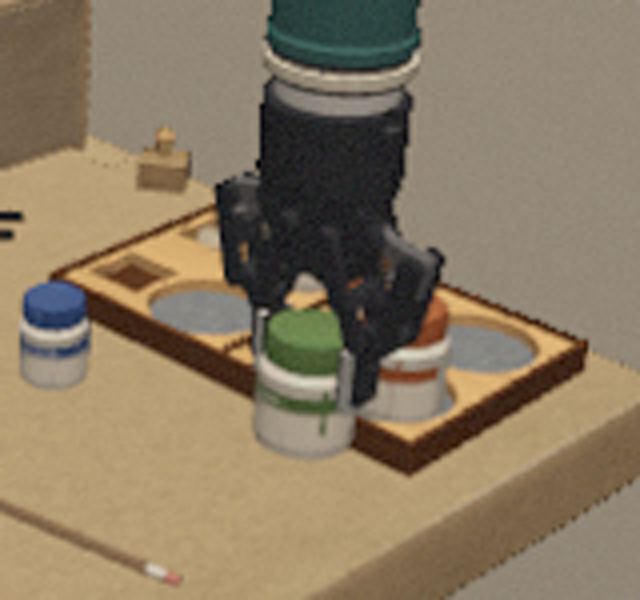

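Green held upright, blue untouched. I'll go over the rust jar to the far-right bay.

```bash
python3 -m handwheel '[{"tx":0,"ty":0,"tz":-40,"rx":0,"ry":0,"rz":0,"jaw":40},{"tx":0,"ty":0,"tz":-30,"rx":0,"ry":0,"rz":0,"jaw":40},{"tx":30,"ty":-8,"tz":0,"rx":0,"ry":0,"rz":0,"jaw":40},{"tx":45,"ty":-8,"tz":0,"rx":0,"ry":0,"rz":0,"jaw":40},{"tx":50,"ty":-7,"tz":0,"rx":0,"ry":0,"rz":0,"jaw":40}]'
python3 -m handwheel '[{"tx":45,"ty":0,"tz":0,"rx":0,"ry":0,"rz":0,"jaw":40},{"tx":21,"ty":0,"tz":0,"rx":0,"ry":0,"rz":0,"jaw":40},{"tx":0,"ty":0,"tz":25,"rx":0,"ry":0,"rz":0,"jaw":40},{"tx":0,"ty":0,"tz":30,"rx":0,"ry":0,"rz":0,"jaw":40},{"tx":0,"ty":0,"tz":0,"rx":0,"ry":0,"rz":0,"jaw":40}]'
python3 - <<'E'
from h import *
f=grab_frame("scene"); save(f,"s9.png",(260,130,420,260),4); p=observe()["ee_pos"]; print(p,((proj(f,p+[0,0,.037])-[260,130]+.5)*4).round())
E
```

```text
time: 15.65
ee_pos: [0.566, -0.309, 0.1402]
tool_rot: [-0.0, 1.0, -0.0, -0.001]
contact_force: [0.3, -1.0, -1.7]
width: 0.0504
finger_force: 63.3
time: 16.27
ee_pos: [0.6285, -0.3076, 0.0812]
tool_rot: [-0.002, 1.0, -0.0, -0.004]
contact_force: [-0.7, 0.7, -1.5]
width: 0.0506
finger_force: 63.3
[ 0.62990152 -0.30842393  0.08351886] [493. 190.]
```

View pics/s9.png

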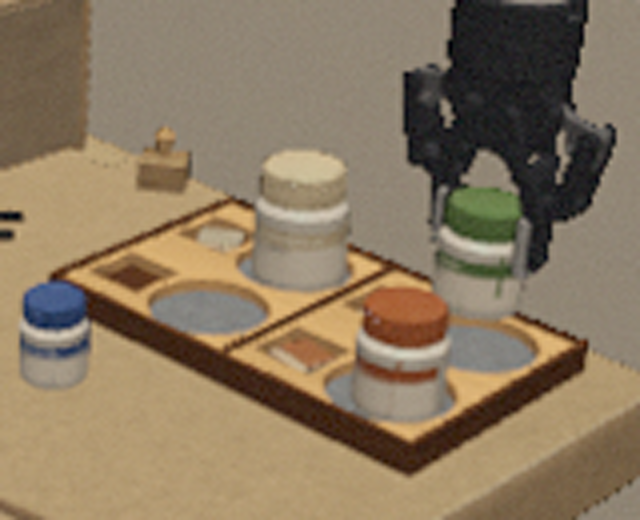

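Cream stands upright in the far-left bay; green hangs over the far-right bay, a few mm short in x. I'll nudge, lower, release, and go above the blue jar.

```bash
python3 -m handwheel '[{"tx":4,"ty":0,"tz":15,"rx":0,"ry":0,"rz":0,"jaw":40},{"tx":0,"ty":0,"tz":12,"rx":0,"ry":0,"rz":0,"jaw":40},{"tx":0,"ty":0,"tz":8,"rx":0,"ry":0,"rz":0,"jaw":40},{"tx":0,"ty":0,"tz":5,"rx":0,"ry":0,"rz":0,"jaw":40},{"tx":0,"ty":0,"tz":0,"rx":0,"ry":0,"rz":0,"jaw":40}]'
python3 -m handwheel '[{"tx":0,"ty":0,"tz":0,"rx":0,"ry":0,"rz":0,"jaw":40},{"tx":0,"ty":0,"tz":0,"rx":0,"ry":0,"rz":0,"jaw":70},{"tx":0,"ty":0,"tz":0,"rx":0,"ry":0,"rz":0,"jaw":100},{"tx":0,"ty":0,"tz":0,"rx":0,"ry":0,"rz":0,"jaw":100},{"tx":0,"ty":0,"tz":0,"rx":0,"ry":0,"rz":0,"jaw":100}]'
python3 -m handwheel '[{"tx":0,"ty":0,"tz":-30,"rx":0,"ry":0,"rz":0,"jaw":100},{"tx":0,"ty":0,"tz":-50,"rx":0,"ry":0,"rz":0,"jaw":100},{"tx":0,"ty":0,"tz":-50,"rx":0,"ry":0,"rz":0,"jaw":100},{"tx":-40,"ty":-32,"tz":0,"rx":0,"ry":0,"rz":0,"jaw":100},{"tx":-40,"ty":-32,"tz":0,"rx":0,"ry":0,"rz":0,"jaw":100}]'
python3 -m handwheel '[{"tx":-42,"ty":-32,"tz":0,"rx":0,"ry":0,"rz":0,"jaw":100},{"tx":-42,"ty":-32,"tz":0,"rx":0,"ry":0,"rz":0,"jaw":100},{"tx":-44,"ty":-32,"tz":0,"rx":0,"ry":0,"rz":0,"jaw":100},{"tx":0,"ty":0,"tz":0,"rx":0,"ry":0,"rz":0,"jaw":100},{"tx":0,"ty":0,"tz":0,"rx":0,"ry":0,"rz":0,"jaw":100}]'
python3 - <<'E'
from m import *
f=grab_frame("wrist"); u,v,a,b,A=blob(f,(100,100,30),(130,255,255),(150,60,360,300)); print(u,v,a,b,onz(f,u,v,.052),proj(f,(.4216,-.1467,.056)), observe()["ee_pos"])
save(f,"w10.png")
E
```

```text
time: 16.95
ee_pos: [0.6354, -0.3093, 0.0458]
tool_rot: [-0.0, 1.0, -0.0, -0.0]
contact_force: [-0.5, 1.2, -1.8]
width: 0.0509
finger_force: 63.3
time: 17.58
ee_pos: [0.6359, -0.3095, 0.0465]
tool_rot: [0.0, 1.0, -0.0, 0.0]
contact_force: [-0.2, 0.1, -0.1]
width: 0.085
finger_force: 0.0
time: 18.2
ee_pos: [0.5558, -0.2453, 0.1777]
tool_rot: [0.001, 1.0, -0.0, 0.001]
contact_force: [0.0, 0.6, 0.4]
width: 0.0854
finger_force: 0.0
time: 18.82
ee_pos: [0.4284, -0.1496, 0.177]
tool_rot: [0.0, 1.0, 0.0, 0.001]
contact_force: [-0.1, -0.1, 0.2]
width: 0.0851
finger_force: 0.0
254.01307678222656 189.35440063476562 41.0994873046875 41.84218215942383 [ 0.42535892 -0.14668524  0.052     ] [254.01036229 194.89232768] [ 0.42896564 -0.14999399  0.17709545]
```

View pics/w10.png

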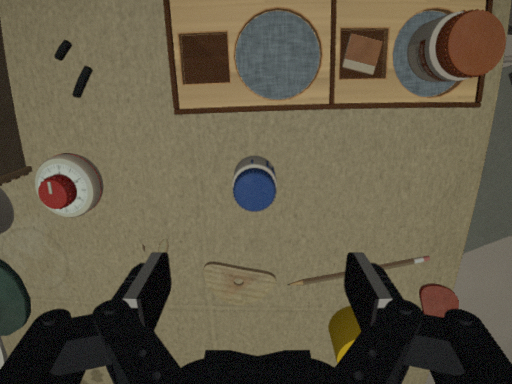

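Blue lid at (254,190), on prediction. Grasp it.

```bash
python3 -m handwheel '[{"tx":-4,"ty":-3,"tz":40,"rx":0,"ry":0,"rz":0,"jaw":100},{"tx":0,"ty":0,"tz":50,"rx":0,"ry":0,"rz":0,"jaw":100},{"tx":0,"ty":0,"tz":40,"rx":0,"ry":0,"rz":0,"jaw":100},{"tx":0,"ty":0,"tz":22,"rx":0,"ry":0,"rz":0,"jaw":100},{"tx":0,"ty":0,"tz":0,"rx":0,"ry":0,"rz":0,"jaw":80}]'
python3 -m handwheel '[{"tx":0,"ty":0,"tz":0,"rx":0,"ry":0,"rz":0,"jaw":25},{"tx":0,"ty":0,"tz":0,"rx":0,"ry":0,"rz":0,"jaw":25},{"tx":0,"ty":0,"tz":0,"rx":0,"ry":0,"rz":0,"jaw":25},{"tx":0,"ty":0,"tz":0,"rx":0,"ry":0,"rz":0,"jaw":25},{"tx":0,"ty":0,"tz":0,"rx":0,"ry":0,"rz":0,"jaw":25}]'
python3 -m handwheel '[{"tx":0,"ty":0,"tz":0,"rx":0,"ry":0,"rz":0,"jaw":25},{"tx":0,"ty":0,"tz":-5,"rx":0,"ry":0,"rz":0,"jaw":25},{"tx":0,"ty":0,"tz":-15,"rx":0,"ry":0,"rz":0,"jaw":25},{"tx":0,"ty":0,"tz":-25,"rx":0,"ry":0,"rz":0,"jaw":25},{"tx":0,"ty":0,"tz":0,"rx":0,"ry":0,"rz":0,"jaw":25}]'
```

```text
time: 19.5
ee_pos: [0.4232, -0.1465, 0.0225]
tool_rot: [-0.001, 1.0, -0.0, -0.002]
contact_force: [-1.0, 0.8, -0.5]
width: 0.0701
finger_force: 0.0
time: 20.12
ee_pos: [0.4258, -0.1472, 0.0261]
tool_rot: [0.001, 1.0, -0.0, 0.002]
contact_force: [0.5, -0.3, 5.9]
width: 0.0392
finger_force: 61.0
time: 20.75
ee_pos: [0.4257, -0.1472, 0.0717]
tool_rot: [0.001, 1.0, -0.0, 0.002]
contact_force: [0.9, -0.3, -1.0]
width: 0.0391
finger_force: 60.5
```

```bash
python3 -m handwheel '[{"tx":25,"ty":6,"tz":0,"rx":0,"ry":0,"rz":0,"jaw":25},{"tx":45,"ty":8,"tz":0,"rx":0,"ry":0,"rz":0,"jaw":25},{"tx":30,"ty":8,"tz":0,"rx":0,"ry":0,"rz":0,"jaw":25},{"tx":15,"ty":0,"tz":0,"rx":0,"ry":0,"rz":0,"jaw":25},{"tx":0,"ty":0,"tz":0,"rx":0,"ry":0,"rz":0,"jaw":25}]'
python3 - <<'E'
from h import *
f=grab_frame("scene"); save(f,"s11.png",(250,120,420,260),4); p=observe()["ee_pos"]; print(p,((proj(f,p+[0,0,.031])-[250,120]+.5)*4).round())
E
```

```text
time: 21.38
ee_pos: [0.5386, -0.168, 0.0686]
tool_rot: [-0.0, 1.0, 0.0, -0.001]
contact_force: [-0.7, 0.5, -0.9]
width: 0.0394
finger_force: 60.5
[ 0.53754158 -0.16778714  0.06840713] [251. 229.]
```

View pics/s11.png

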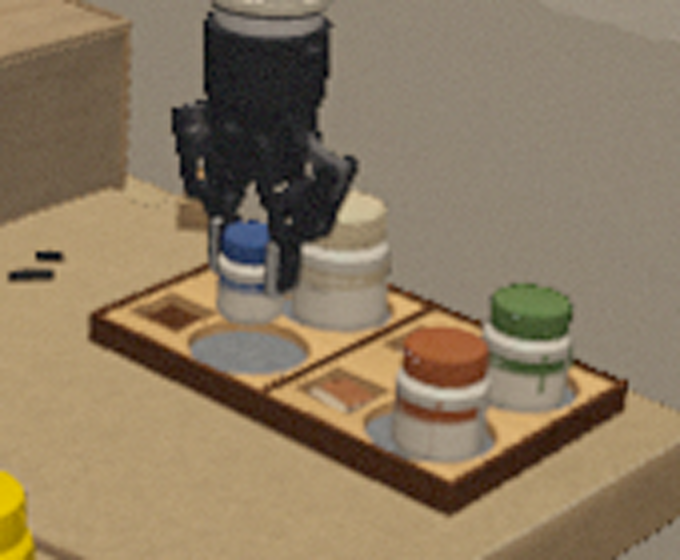

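Green, rust and cream stand in their bays; blue hangs over the near-left bay with its lid at (248,232), as expected. Lower and release.

```bash
python3 -m handwheel '[{"tx":1,"ty":0,"tz":12,"rx":0,"ry":0,"rz":0,"jaw":25},{"tx":0,"ty":0,"tz":12,"rx":0,"ry":0,"rz":0,"jaw":25},{"tx":0,"ty":0,"tz":7,"rx":0,"ry":0,"rz":0,"jaw":25},{"tx":0,"ty":0,"tz":3,"rx":0,"ry":0,"rz":0,"jaw":25},{"tx":0,"ty":0,"tz":0,"rx":0,"ry":0,"rz":0,"jaw":25}]'
python3 -m handwheel '[{"tx":0,"ty":0,"tz":0,"rx":0,"ry":0,"rz":0,"jaw":25},{"tx":0,"ty":0,"tz":0,"rx":0,"ry":0,"rz":0,"jaw":55},{"tx":0,"ty":0,"tz":0,"rx":0,"ry":0,"rz":0,"jaw":80},{"tx":0,"ty":0,"tz":0,"rx":0,"ry":0,"rz":0,"jaw":80},{"tx":0,"ty":0,"tz":0,"rx":0,"ry":0,"rz":0,"jaw":80}]'
python3 -m handwheel '[{"tx":0,"ty":0,"tz":-30,"rx":0,"ry":0,"rz":0,"jaw":80},{"tx":0,"ty":0,"tz":-50,"rx":0,"ry":0,"rz":0,"jaw":80},{"tx":0,"ty":0,"tz":-50,"rx":0,"ry":0,"rz":0,"jaw":80},{"tx":-45,"ty":40,"tz":-10,"rx":0,"ry":0,"rz":0,"jaw":80},{"tx":-45,"ty":40,"tz":0,"rx":0,"ry":0,"rz":0,"jaw":80}]'
python3 -m handwheel '[{"tx":-40,"ty":40,"tz":0,"rx":0,"ry":0,"rz":0,"jaw":80},{"tx":-20,"ty":55,"tz":0,"rx":0,"ry":0,"rz":0,"jaw":80},{"tx":-20,"ty":55,"tz":0,"rx":0,"ry":0,"rz":0,"jaw":80},{"tx":-20,"ty":55,"tz":0,"rx":0,"ry":0,"rz":0,"jaw":80},{"tx":0,"ty":0,"tz":0,"rx":0,"ry":0,"rz":0,"jaw":80}]'
python3 - <<'E'
from h import *
a=grab_frame("scene")["color"][110:270,240:430]; b=grab_frame("top")["color"][70:230,190:380]
im=np.vstack([cv2.resize(a,(760,640)),cv2.resize(b,(760,640))]) 
im=cv2.resize(np.hstack([im[:640],im[640:]]),(800,337),interpolation=cv2.INTER_AREA); cv2.imwrite("pics/end.png",im[:,:,::-1])
E
```

```text
time: 22.05
ee_pos: [0.5396, -0.1684, 0.035]
tool_rot: [-0.0, 1.0, -0.0, -0.0]
contact_force: [0.2, -0.8, -1.3]
width: 0.0391
finger_force: 60.6
time: 22.68
ee_pos: [0.5399, -0.1684, 0.0354]
tool_rot: [0.0, 1.0, -0.0, 0.0]
contact_force: [-0.1, -0.5, -0.3]
width: 0.0683
finger_force: 0.0
time: 23.3
ee_pos: [0.4504, -0.2496, 0.1776]
tool_rot: [0.001, 1.0, 0.001, 0.002]
contact_force: [0.9, -1.0, -0.6]
width: 0.0684
finger_force: 0.0
time: 23.92
ee_pos: [0.3481, -0.457, 0.1755]
tool_rot: [0.001, 1.0, -0.002, 0.0]
contact_force: [0.2, -0.1, -0.1]
width: 0.0681
finger_force: 0.0
```

View pics/end.png

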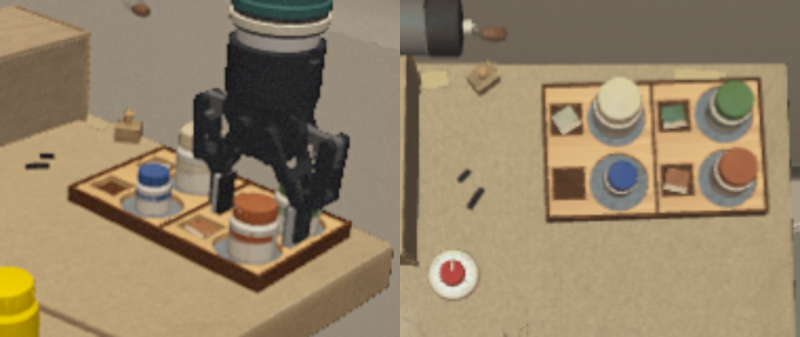

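All four jars stand upright in their own bays, and the arm is clear.

```bash
python3 -c "
from workcell import *
print(job_done())"
```

```text
the job is handed in; nothing more can be done
None
```

All four jars are in their own bays, upright in the last pictures with the arm clear; the tin, the timer and the yellow look-alike were never touched, and the job was handed in at about 24 s of the 104 s.

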